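Take the cover off an optics housing

ROBOT

A 6-joint arm with a two-finger parallel gripper is mounted at the origin on the work surface. World frame = base frame: x ahead of the robot, y to its left, z up, the work surface at z = 0. Lengths are in m, angles in rad, forces in N, time in s.
With the tool pointing down it reaches from about 0.35 to 0.775 m from the base axis. Payload 5.5 kg.
Tool frame: the origin (TCP) lies at the very end of the fingers, on their centre line; the grasp point (between the pads) lies 19 mm behind it; z points along the fingers, y is the direction in which the jaws open and shut (so a half turn about z gives the same grasp; the last joint's range is limited). The gripper opens to 85 mm and grips with 20 to 120 N. Pads are 22 mm wide; open, the fingers measure 114 mm over their backs; the gripper's body (76 mm by 85 mm) begins 54 mm behind the grasp point. The pads swing forward as they close: fully open they stand 13 mm farther back than shut.
Start: joints at [-1.449, 0.313, 0.046, 1.304, 0, 1.431], TCP at [0.149, -0.555, 0.231] pointing down, gripper open.
Joint ranges: [-2.76, 2.76], [-0.86, 1.69], [-1.03, 1.26], [-2.2, 2.34], [-1.47, 1.5], [-3.14, 3.14]. Speed limits (rad/s): [2.57, 2.57, 3.14, 3.14, 3.14, 3.14].

INTERFACE

Orientations are given as a unit quaternion [w, x, y, z].
In Python, from workcell import get_state, imaging, env, spotter gives the robot as it stands.
- The arm moves only by the tool play_rows, never from a script. Its argument "moves" is a list of rows, each an object with "claw": the finger opening in cm, from 0 to 8.54; "delta_pos": the shift along the tool's x, y, z in cm, a list of three; "twist": the turn about the tool's z in degrees. A call has 1 to 12 rows; each row is the pose to reach, as a shift and turn from the pose commanded when the call began, along the tool's axes at that moment; what a row does not reach only later rows make up. A row lasts 1/8 s, in which the tool goes at most 62.5 mm and 10.7 degrees, less where a joint would pass 70% of its speed; a pose out of reach is approached as far as the arm can. A call with a gripper value outside its range is refused whole. The fingers move at their own pace and stop on an object; "force" is the grip in N (left out, the last holds). Time passes only in rows, so rows that repeat a pose let the fingers close. It gives the time, the measured TCP pose, the force and the opening at its end, in the units of the state.
- get_state(): the state, without advancing time (a new reading comes with each control period).
- imaging.read_camera(name): name is "scene" or "top" or "wrist"; returns the picture (480x640x3 uint8, red, green, blue); there is no depth.
- imaging.camera_info(name): a dict with "fx", "fy", "cx", "cy" (pixels), "world_to_cam" (4x4, takes a point from world to camera coordinates). Camera axes: x right, y down, z forward; pixel columns grow to the right and rows downward; lengths in m; the calibration is good to about 2 mm. A picture is of the moment at which its call begins: read the wrist's pose just before it. camera_info takes no time and is no camera call; for the wrist camera it gives the pose at the moment of the call.
- env.hand_in(): hands the job in, once; it reports no verdict.
Trained networks look in the newest picture that a camera, given by its name, has taken for a name from the list of things; names that differ only in an ending like _2 or _b are one class to them, and where a whole thing is asked for, a point or a joint stands for the part that bears it (a point fixed in the world has none). Each returns a list of dicts, best first, with "conf" (0 to 1); they miss things now and then, are a little off and sometimes report something else, mostly with a low value. They report only what shows in the picture. A call takes as long as a camera call.
- spotter.spot_in(camera, query): "extent" ([left, top, right, bottom] in pixels, round what is visible of it).
The state is a dict: "clock": time; "joint_pos": joint angles; "qvel": joint speeds; "tau": joint torques, N m; "tcp_pos": TCP position; "orientation": TCP orientation; "wrist_force": force on the tool from outside, world axes, zero at the start; "ft_torque": the same for the moment, N m; "finger_gap": finger opening in m.
Only numpy, scipy, OpenCV 4.12 (cv2) and the standard library are available. Lean on these libraries where they do the work, as an engineer would, in place of code of your own. Each camera call takes 0.05 s, during which the arm holds its last target. There are 200 camera calls.

TASK

On the long grey optics housing, loosen the two winged thumbscrews one after the other by turning each counter-clockwise (seen from above) to its stop, where the wing lies in line with its slot. Then lift the cover plate straight off by its handle and set it down gently on the dark mat, flat, right way up, about centred and with its long side along the mat's long side.

Things in the scene. Friction and masses are not known exactly. Their poses are not given: they have to be found in the camera images.
- near_screw (a point): Black wing thumbscrew at the cover end nearer the robot: upright plate 40 mm long (x axis), 9 thick (y; 16 mm round hub on its lower 22 mm), 34 high, 1 mm above the cover. Point: on its axis, 25 mm above the cover's top, 10 below the wing's top: grip here. Tight: wing 63-75 deg clockwise of the cover's long axis; turns (0.03 N m) counter-clockwise to a hard stop at 0 deg, stays put, does not rise.
- far_screw (a point): The same thumbscrew at the other end of the cover, 164 mm away along the cover's long axis. Both are captive in the fixed housing and pass through slots of 50 x 22 mm in the cover, long way along the cover; the cover comes free when both wings are within about 18 deg of the slots, and the wings stay behind on the housing.
- cover_handle (a point): Middle of the handle bar (56 mm long, 12 wide, 12 thick) on the aluminium cover, 240 x 130 x 5 mm, 0.3-0.5 kg, loose on the fixed 70 mm high housing. 37 mm above the plate's underside, 32 above its top, midway between the screws. x: bar and cover's long axis; y: across (grip the 12 mm); z up. Wings stand 35 mm above the plate: lift straight up over 45 mm before going sideways.
- mat_top (a point): Centre of the top face of a fixed dark rubber mat on the bench, 280 x 190 mm, 6 mm thick. x axis along its long side, z up.

How it is judged:
By the outcome, as a careful person would: the job done as asked, in the order asked, and still so for the second after the job is handed in, with the robot touching nothing.
It also fails if it takes over 64 s, if anything falls off the work surface, if the arm or the gripper's body presses on something with over 40 N, if the wrist force passes 120 N, or if a joint passes its speed limit or range.

## Working session

There is one attempt and no reset: what is moved stays moved. The work goes in short steps, Python scripts to look and compute and a tool call to move; the robot and the scene stay as the last step left them, time stands still between calls to the robot, and variables do not carry over. Pictures are saved under pics/ and viewed, about 8 in all and at most 12, crops included, and the job is handed in when it is done.

Besides the shell and the picture viewer there is one more tool, called after "Request:" as name(argument=value, ...), one argument or row to a line, values as JSON. play_rows: Moves the arm, as the interface text tells. Its arguments: {"type":"object","properties":{"moves":{"type":"array"},"force":{"type":"number"}},"required":["moves"]}

```bash
mkdir -p pics; cat > h.py <<'E'
import numpy as np, cv2
from workcell import get_state, imaging, env, spotter
def snap(cam,name):
    im=imaging.read_camera(cam); cv2.imwrite(f'pics/{name}.png',im[:,:,::-1]); return im
def ray(cam,uv,z,info=None):
    c=info or imaging.camera_info(cam); T=np.array(c['world_to_cam']); R,t=T[:3,:3],T[:3,3]
    o=-R.T@t; d=R.T@np.array([(uv[0]-c['cx'])/c['fx'],(uv[1]-c['cy'])/c['fy'],1]); return o+d*(z-o[2])/d[2]
def proj(cam,p,info=None):
    c=info or imaging.camera_info(cam); T=np.array(c['world_to_cam']); q=T[:3,:3]@np.array(p)+T[:3,3]
    return np.array([c['fx']*q[0]/q[2]+c['cx'],c['fy']*q[1]/q[2]+c['cy']])
E
python3 - <<'E'
from h import *
a=snap('top','top1'); b=snap('scene','scene1')
for cam in('top','scene'):
    c=imaging.camera_info(cam);T=np.array(c['world_to_cam']);print(cam,c['fx'],(-T[:3,:3].T@T[:3,3]).round(3))
    for q,z in(('near_screw',.1),('far_screw',.1),('cover_handle',.107),('mat_top',.006)):
        for r in spotter.spot_in(cam,q)[:3]:
            e=r['extent'];m=((e[0]+e[2])/2,(e[1]+e[3])/2);print(q,round(r['conf'],2),np.round(e),ray(cam,m,z).round(3))
s=get_state();print(s)
E
```

```text
top 605.531037738994 [0.365 0.019 0.898]
near_screw 0.6 [172. 328. 204. 348.] [0.435 0.183 0.1  ]
near_screw 0.41 [138. 210. 168. 238.] [0.594 0.212 0.1  ]
far_screw 0.73 [138. 212. 171. 238.] [0.593 0.211 0.1  ]
cover_handle 0.6 [105. 183. 245. 382.] [0.509 0.19  0.107]
mat_top 0.95 [403. 144. 536. 327.] [ 0.525 -0.234  0.006]
scene 601.0915834008277 [1.155 0.073 0.687]
near_screw 0.71 [436. 186. 461. 218.] [0.455 0.185 0.1  ]
far_screw 0.62 [461. 265. 488. 302.] [0.617 0.211 0.1  ]
cover_handle 0.72 [435. 186. 462. 221.] [0.466 0.184 0.107]
cover_handle 0.71 [401. 191. 526. 317.] [0.571 0.199 0.107]
mat_top 0.68 [ 68. 204. 260. 356.] [ 0.563 -0.238  0.006]
{'clock': 0.5, 'joint_pos': array([-1.44856730e+00,  3.13242464e-01,  4.60495206e-02,  1.30356891e+00,
       -1.59414595e-05,  1.43120213e+00]), 'qvel': array([ 0.00058019, -0.00054555, -0.00011918,  0.00043997, -0.00039186,
        0.00010459]), 'tau': array([-1.54740923e-03, -4.79993141e+01,  2.98538196e+01,  1.84959921e-03,
       -1.51093682e-04,  1.71002216e-05]), 'tcp_pos': array([ 0.14882699, -0.55543556,  0.23127832]), 'orientation': array([ 1.71644421e-05,  9.91443305e-01,  1.30538010e-01, -8.12006570e-06]), 'wrist_force': array([0.80762072, 0.17523393, 0.12467595]), 'ft_torque': array([ 0.04138114, -0.03478052,  0.0021085 ]), 'finger_gap': 0.08526207005500594}
```

View pics/top1.png

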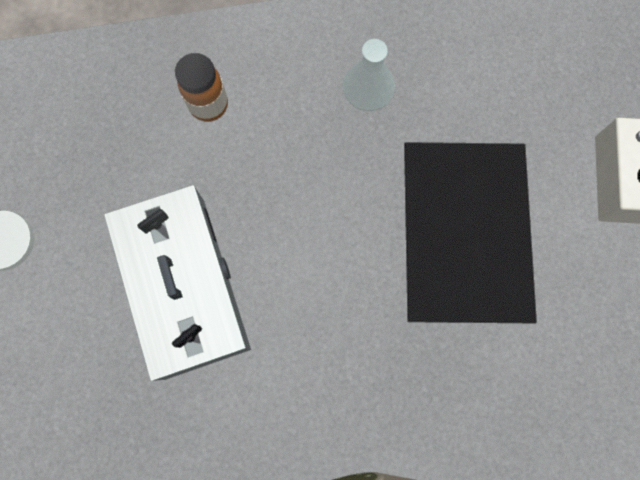

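The top view shows the white cover with corners near (105,213), (195,186), (245,349) and (152,380). The near screw is at (188,336), the far screw at (153,221), the handle at (170,278) and the mat at about (470,233). Next I'll refine the plate, wing and mat poses.

```bash
python3 - <<'E'
from h import *
im=cv2.imread('pics/top1.png'); g=cv2.cvtColor(im,cv2.COLOR_BGR2GRAY)
def rect(mask,z,k=9):
    mask=cv2.morphologyEx(mask,cv2.MORPH_OPEN,np.ones((3,3)))
    cs,_=cv2.findContours(mask,0,2); c=cv2.convexHull(max(cs,key=cv2.contourArea))
    W=np.array([ray('top',p[0],z)[:2] for p in c],np.float32)*1000
    r=cv2.minAreaRect(W); b=cv2.boxPoints(r); 
    e=max([b[1]-b[0],b[2]-b[1]],key=np.linalg.norm); print(np.round(r[0],1),np.round(r[1],1),'yaw',np.degrees(np.arctan2(e[1],e[0])).round(1)); return r
m=np.zeros_like(g);m[170:400,90:260]=1
rect(((g>195)*m).astype(np.uint8),.075)
m[:]=0;m[120:350,390:550]=1
rect(((g<50)*m).astype(np.uint8),.006)
for x0,y0 in((168,325),(133,203)):
    m[:]=0;m[y0:y0+30,x0:x0+38]=1
    rect(((g<60)*m).astype(np.uint8),.105)
cv2.imwrite('pics/c.png',cv2.resize(im[180:390,95:255],None,fx=2.85,fy=2.85,interpolation=2))
E
```

```text
[520.4 200. ] [240.7 130.7] yaw 9.6
[ 534.4 -233.9] [186.5 276.5] yaw -10.2
[436.9 183.3] [16.1 40.2] yaw -63.9
[594.1 208.9] [15.6 36.7] yaw -67.5
```

View pics/c.png

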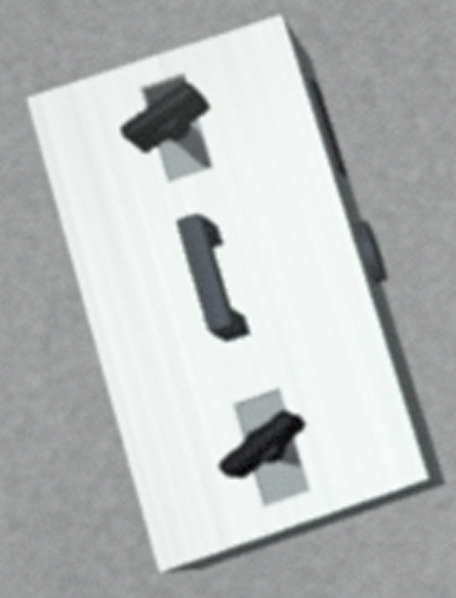

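The cover fits as a 240.7 x 130.7 mm rectangle, so I trust its pose: centre (0.520, 0.200), yaw 9.6°. The mat is at (0.534, -0.234), yaw -10.2°. I'll move above the near screw, going round through the middle of the workspace.

Request:
play_rows(
  moves=[
    {"claw": 4, "delta_pos": [39.6, -31.3, -2], "twist": -50},
    {"claw": 4, "delta_pos": [39.6, -31.3, -2], "twist": -50},
    {"claw": 4, "delta_pos": [39.6, -31.3, -2], "twist": -50},
    {"claw": 4, "delta_pos": [39.6, -31.3, -2], "twist": -50},
    {"claw": 4, "delta_pos": [39.6, -31.3, -2], "twist": -107},
    {"claw": 4, "delta_pos": [39.6, -31.3, -2], "twist": -107},
    {"claw": 4, "delta_pos": [39.6, -31.3, -2], "twist": -107},
    {"claw": 4, "delta_pos": [47.2, -64.2, -2], "twist": -107},
    {"claw": 4, "delta_pos": [47.2, -64.2, -2], "twist": -107},
    {"claw": 4, "delta_pos": [47.2, -64.2, -2], "twist": -107},
    {"claw": 4, "delta_pos": [47.2, -64.2, -2], "twist": -107},
    {"claw": 4, "delta_pos": [47.2, -64.2, -2], "twist": -107},
  ],
)

```text
clock: 2.0
tcp_pos: [0.4327, 0.1088, 0.2511]
orientation: [0.001, 0.485, 0.875, 0.0]
wrist_force: [1.0, 0.1, -0.2]
finger_gap: 0.0401
```

Request:
play_rows(
  moves=[
    {"claw": 4, "delta_pos": [0, 0, 0], "twist": 0},
    {"claw": 4, "delta_pos": [0, 0, 0], "twist": 0},
  ],
)

```text
clock: 2.25
tcp_pos: [0.4326, 0.107, 0.2507]
orientation: [0.0, 0.484, 0.875, -0.0]
wrist_force: [0.7, -0.8, -0.3]
finger_gap: 0.0396
```

```bash
cat >> h.py <<'E'
def pose():
    s=get_state(); w,x,y,z=s['orientation']
    from scipy.spatial.transform import Rotation as Ro
    R=Ro.from_quat([x,y,z,w]).as_matrix(); return s,np.array(s['tcp_pos']),R
def go(target,yaw=None):
    s,p,R=pose(); d=R.T@(np.array(target)-p)*100; y=np.degrees(np.arctan2(R[1,0],R[0,0]))
    print('t',round(s['clock'],2),'tcp',p.round(4),'yaw',round(y,1),'gap',round(s['finger_gap'],4),'F',np.round(s['wrist_force'],1),'j6',round(s['joint_pos'][5],2))
    print('delta cm',d.round(2),'twist',None if yaw is None else round(-((yaw-y+180)%360-180),1))
E
python3 - <<'E'
from h import *
c=imaging.camera_info('wrist');T=np.array(c['world_to_cam']);print((-T[:3,:3].T@T[:3,3]).round(3),T[:3,:3].round(2))
im=snap('wrist','w1')
for q in('near_screw','far_screw','cover_handle'):
    for r in spotter.spot_in('wrist',q)[:2]: print(q,round(r['conf'],2),np.round(r['extent']))
for p in((.4395,.1863,.11),(.6013,.2137,.11),(.5204,.2,.113)): print(proj('wrist',p,c).round())
go((.4395,.1863,.16),122)
E
```

```text
[0.397 0.165 0.394] [[ 0.85  0.53 -0.  ]
 [ 0.51 -0.81  0.28]
 [ 0.15 -0.23 -0.96]]
near_screw 0.85 [353. 105. 386. 167.]
far_screw 0.73 [522. 187. 593. 246.]
cover_handle 0.59 [296.  31. 640. 297.]
[379. 130.]
[581. 219.]
[485. 176.]
t 2.45 tcp [0.4329 0.1054 0.2507] yaw 121.8 gap 0.04 F [ 0.5 -0.5 -0.2] j6 1.07
delta cm [6.53 4.83 9.07] twist -0.2
```

View pics/w1.png

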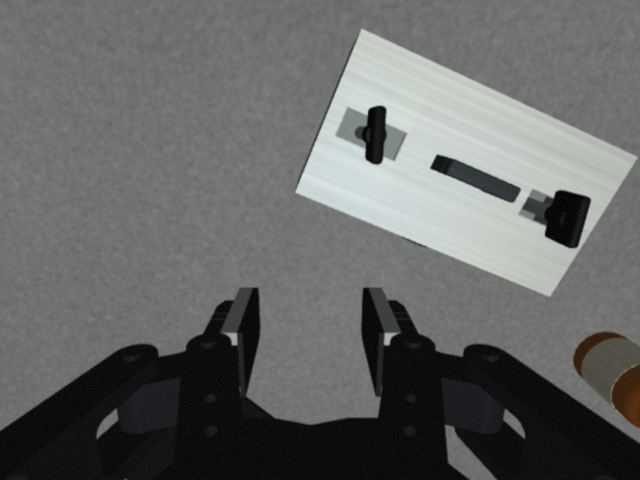

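The wrist view shows the near wing at about (376,135), nearly parallel to the fingers, the handle at (476,178) and the far wing at (565,218). This agrees with the top-view estimate to a few pixels, so I'll measure it now.

```bash
cat >> h.py <<'E'
def rectw(mask,z,info):
    cs,_=cv2.findContours(mask.astype(np.uint8),0,2); c=cv2.convexHull(max(cs,key=cv2.contourArea))
    W=np.array([ray('wrist',p[0],z,info)[:2] for p in c],np.float32)*1000
    r=cv2.minAreaRect(W); b=cv2.boxPoints(r); e=max([b[1]-b[0],b[2]-b[1]],key=np.linalg.norm)
    print(np.round(r[0],1),np.round(r[1],1),'yaw',np.degrees(np.arctan2(e[1],e[0])).round(1)); return r
E
python3 - <<'E'
from h import *
g=cv2.imread('pics/w1.png',0);c=imaging.camera_info('wrist')
m=np.zeros(g.shape,bool);m[:299,290:]=1
rectw((g>175)&m,.075,c)
m[:]=0;m[98:172,340:412]=1
for z in(.11,.105):rectw((g<60)&m,z,c)
m[:]=0;m[180:252,515:600]=1
rectw((g<60)&m,.105,c)
m[:]=0;m[150:207,425:526]=1
rectw((g<80)&m,.113,c)
E
```

```text
[522.6 195. ] [239.6 129.9] yaw 9.3
[437.1 178.8] [20.1 38.4] yaw -55.2
[437.8 179. ] [20.5 39. ] yaw -55.2
[587.9 203.3] [51.1 39.1] yaw 17.5
[516.3 193.6] [66.1 11.5] yaw 9.4
```

Request:
play_rows(
  moves=[
    {"claw": 4, "delta_pos": [6.3, 4.6, 7], "twist": -3},
    {"claw": 4, "delta_pos": [6.3, 4.6, 7], "twist": -3},
    {"claw": 4, "delta_pos": [6.3, 4.6, 7], "twist": -3},
    {"claw": 4, "delta_pos": [6.3, 4.6, 7], "twist": -3},
    {"claw": 4, "delta_pos": [6.3, 4.6, 7], "twist": -3},
  ],
)

```text
clock: 3.08
tcp_pos: [0.4393, 0.1836, 0.1819]
orientation: [0.001, 0.463, 0.887, 0.001]
wrist_force: [-0.2, -0.1, 0.4]
finger_gap: 0.0401
```

```bash
python3 - <<'E'
from h import *
c=imaging.camera_info('wrist')
im=snap('wrist','w2'); g=cv2.cvtColor(im,cv2.COLOR_RGB2GRAY)
for q in('near_screw','far_screw','cover_handle'):
    for r in spotter.spot_in('wrist',q)[:1]: print(q,round(r['conf'],2),np.round(r['extent']))
for p in((.4395,.1863,.11),(.437,.179,.11),(.5204,.2,.113)): print(proj('wrist',p,c).round())
go((.4385,.183,.10),124.8)
E
```

```text
near_screw 0.85 [299. 205. 322. 282.]
far_screw 0.91 [496. 301. 567. 379.]
cover_handle 0.6 [222. 116. 624. 413.]
[312. 244.]
[302. 252.]
[439. 303.]
t 3.27 tcp [0.4389 0.1841 0.1814] yaw 124.9 gap 0.04 F [ 0.9  0.8 -0.1] j6 1.19
delta cm [-0.07 -0.1   8.14] twist 0.1
```

View pics/w2.png

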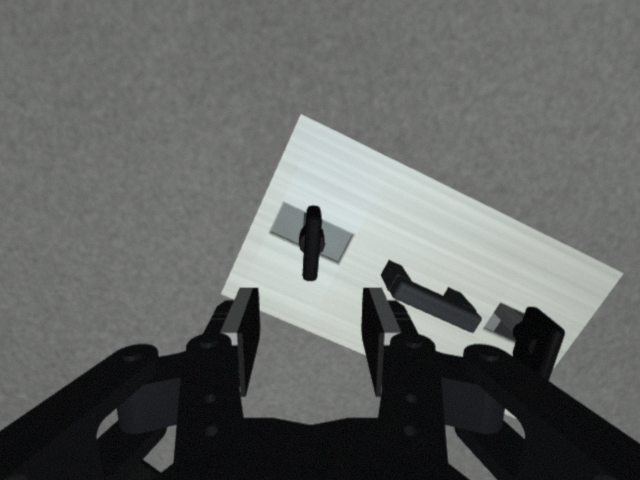

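The near wing runs from (314,207) to (310,280), centred at (312,243). The top-camera estimate projects to (312,244), so it holds. I'll check the wing's angle, then descend.

```bash
python3 - <<'E'
from h import *
c=imaging.camera_info('wrist');g=cv2.imread('pics/w2.png',0)
m=np.zeros(g.shape,bool);m[195:292,295:330]=1
M=(g<28)&m; rectw(M,.11,c)
cols=[(v,np.flatnonzero(M[v])) for v in range(206,282,6)]
print([(v,a.min(),a.max()) for v,a in cols if len(a)])
a=ray('wrist',(314,210),.11,c);b=ray('wrist',(310.5,277),.11,c);print(a,b,np.degrees(np.arctan2((a-b)[1],(a-b)[0])),(a+b)/2)
go((.4395,.1863,.085),124.8)
E
```

```text
[438.1 186.6] [12.4 42.7] yaw -55.4
[(212, np.int64(307), np.int64(319)), (218, np.int64(306), np.int64(320)), (224, np.int64(306), np.int64(320)), (230, np.int64(302), np.int64(321)), (236, np.int64(300), np.int64(322)), (242, np.int64(304), np.int64(320)), (248, np.int64(303), np.int64(319)), (254, np.int64(305), np.int64(317)), (260, np.int64(304), np.int64(316)), (266, np.int64(304), np.int64(316)), (272, np.int64(304), np.int64(315)), (278, np.int64(305), np.int64(314))]
[0.42823624 0.20366896 0.11      ] [0.44939837 0.17003775 0.11      ] 122.17977405462685 [0.43881731 0.18685336 0.11      ]
t 3.27 tcp [0.4389 0.1841 0.1814] yaw 124.9 gap 0.04 F [ 0.9  0.8 -0.1] j6 1.19
delta cm [0.15 0.17 9.64] twist 0.1
```

Request:
play_rows(
  force=30,
  moves=[
    {"claw": 4, "delta_pos": [0.2, 0.15, 5], "twist": 1},
    {"claw": 4, "delta_pos": [0.2, 0.15, 8], "twist": 1},
    {"claw": 4, "delta_pos": [0.2, 0.15, 9.8], "twist": 1},
    {"claw": 4, "delta_pos": [0.2, 0.15, 9.8], "twist": 1},
    {"claw": 4, "delta_pos": [0.2, 0.15, 9.8], "twist": 1},
    {"claw": 2, "delta_pos": [0.2, 0.15, 9.8], "twist": 1},
    {"claw": 0.5, "delta_pos": [0.2, 0.15, 9.8], "twist": 1},
    {"claw": 0.5, "delta_pos": [0.2, 0.15, 9.8], "twist": 1},
    {"claw": 0.5, "delta_pos": [0.2, 0.15, 9.8], "twist": 1},
    {"claw": 0.5, "delta_pos": [0.2, 0.15, 9.8], "twist": 1},
  ],
)

```text
clock: 4.53
tcp_pos: [0.4383, 0.1866, 0.0839]
orientation: [0.001, 0.47, 0.883, -0.0]
wrist_force: [-3.1, -3.1, 6.2]
finger_gap: 0.0146
```

```bash
python3 - <<'E'
from h import *
go((.439,.1866,.083),9.6+180)
print(get_state()['ft_torque'])
E
```

```text
t 4.53 tcp [0.4383 0.1866 0.0839] yaw 124.0 gap 0.0146 F [-3.1 -3.1  6.2] j6 1.21
delta cm [-0.04  0.05  0.09] twist -65.6
[-0.54604745  0.62361204 -0.01923748]
```

Request:
play_rows(
  moves=[
    {"claw": 0.5, "delta_pos": [0, 0, 0], "twist": 0},
    {"claw": 0.5, "delta_pos": [0, 0, 0], "twist": 0},
    {"claw": 0.5, "delta_pos": [0, 0, 0], "twist": 0},
  ],
)

```text
clock: 4.9
tcp_pos: [0.4383, 0.1866, 0.0839]
orientation: [0.001, 0.47, 0.883, -0.0]
wrist_force: [-2.6, -1.7, 5.9]
finger_gap: 0.0145
```

The fingers stalled at 14.5 mm with some upward force, so they are on the hub rather than the 9 mm wing. I'll open, rise about 6 mm and re-grip.

Request:
play_rows(
  force=30,
  moves=[
    {"claw": 3, "delta_pos": [0, 0, 0], "twist": 0},
    {"claw": 3, "delta_pos": [0, 0, 0], "twist": 0},
    {"claw": 3, "delta_pos": [0, 0, -0.6], "twist": 0},
    {"claw": 3, "delta_pos": [0, 0, -0.6], "twist": 0},
    {"claw": 1.5, "delta_pos": [0, 0, -0.6], "twist": 0},
    {"claw": 0.5, "delta_pos": [0, 0, -0.6], "twist": 0},
    {"claw": 0.5, "delta_pos": [0, 0, -0.6], "twist": 0},
    {"claw": 0.5, "delta_pos": [0, 0, -0.6], "twist": 0},
    {"claw": 0.5, "delta_pos": [0, 0, -0.6], "twist": 0},
  ],
)

```text
clock: 6.02
tcp_pos: [0.4382, 0.1869, 0.0889]
orientation: [0.0, 0.47, 0.883, -0.0]
wrist_force: [-2.2, -1.7, 5.9]
finger_gap: 0.0142
```

```bash
python3 - <<'E'
from h import *
snap('wrist','w3'); print(get_state()['finger_gap'],get_state()['ft_torque'])
E
```

```text
0.014198040044828945 [-0.36071237  0.46687212  0.01350997]
```

View pics/w3.png

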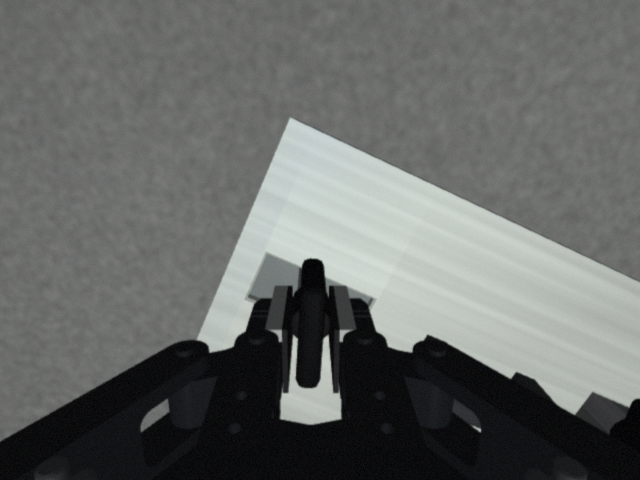

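The wing (302–325 px wide) sits centred between the pads, which are clamped on the round hub. Friction at 30 N far exceeds the 0.03 N m needed, and slip is bounded by the wing, so I'll turn from here.

Request:
play_rows(
  force=40,
  moves=[
    {"claw": 0.5, "delta_pos": [0, 0, 0], "twist": -5},
    {"claw": 0.5, "delta_pos": [0, 0, 0], "twist": -12},
    {"claw": 0.5, "delta_pos": [0, 0, 0], "twist": -20},
    {"claw": 0.5, "delta_pos": [0, 0, 0], "twist": -28},
    {"claw": 0.5, "delta_pos": [0, 0, 0], "twist": -36},
    {"claw": 0.5, "delta_pos": [0, 0, 0], "twist": -44},
    {"claw": 0.5, "delta_pos": [0, 0, 0], "twist": -52},
    {"claw": 0.5, "delta_pos": [0, 0, 0], "twist": -58},
    {"claw": 0.5, "delta_pos": [0, 0, 0], "twist": -62},
    {"claw": 0.5, "delta_pos": [0, 0, 0], "twist": -65},
    {"claw": 0.5, "delta_pos": [0, 0, 0], "twist": -67},
    {"claw": 0.5, "delta_pos": [0, 0, 0], "twist": -67},
  ],
)

```text
clock: 7.58
tcp_pos: [0.437, 0.1843, 0.0889]
orientation: [-0.001, -0.095, 0.995, -0.003]
wrist_force: [-5.7, -9.9, 10.3]
finger_gap: 0.0135
```

```bash
python3 - <<'E'
from h import *
go((.439,.1866,.13),9.6+180)
print(get_state()['ft_torque'])
E
```

```text
t 7.58 tcp [0.437  0.1843 0.0889] yaw -169.1 gap 0.0135 F [-5.7 -9.9 10.3] j6 0.04
delta cm [-0.22  0.16 -4.11] twist 1.3
[-2.18488374  1.04199649  0.03333462]
```

Request:
play_rows(
  moves=[
    {"claw": 4, "delta_pos": [0, 0, 0], "twist": -65},
    {"claw": 4, "delta_pos": [0, 0, 0], "twist": 2},
    {"claw": 4, "delta_pos": [0, 0, 0], "twist": 2},
    {"claw": 4, "delta_pos": [0, 0, -5], "twist": 2},
    {"claw": 4, "delta_pos": [0, 0, -9.2], "twist": 2},
    {"claw": 4, "delta_pos": [0, 0, -9.2], "twist": 2},
    {"claw": 4, "delta_pos": [0, 0, -9.2], "twist": 2},
  ],
)

```text
clock: 8.45
tcp_pos: [0.4382, 0.1871, 0.1802]
orientation: [-0.0, -0.079, 0.997, -0.0]
wrist_force: [0.8, 0.5, -0.3]
finger_gap: 0.04
```

```bash
python3 - <<'E'
from h import *
c=imaging.camera_info('wrist')
snap('wrist','w4')
for p in((.4388,.1866,.11),(.6006,.2137,.11),(.5204,.2,.113)): print(proj('wrist',p,c).round())
go((.6006,.2137,.18),122)
E
```

```text
[312. 251.]
[313. 481.]
[312. 380.]
t 8.5 tcp [0.4377 0.187  0.1796] yaw -170.9 gap 0.0401 F [ 0.6 -0.7  0.2] j6 0.08
delta cm [-16.51   0.07  -0.07] twist 67.1
```

View pics/w4.png

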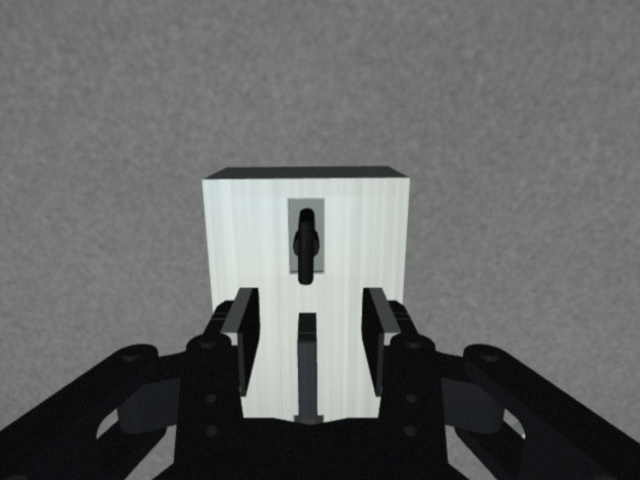

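The near wing now lies in its slot, vertical at x≈306 in line with the handle. Next is the far screw.

Request:
play_rows(
  moves=[
    {"claw": 4, "delta_pos": [-16.5, 0, 0], "twist": 66},
    {"claw": 4, "delta_pos": [-16.5, 0, 0], "twist": 66},
    {"claw": 4, "delta_pos": [-16.5, 0, 0], "twist": 66},
    {"claw": 4, "delta_pos": [-16.5, 0, 0], "twist": 66},
    {"claw": 4, "delta_pos": [-16.5, 0, 0], "twist": 66},
    {"claw": 4, "delta_pos": [-16.5, 0, 0], "twist": 66},
    {"claw": 4, "delta_pos": [-16.5, 0, 0], "twist": 66},
    {"claw": 4, "delta_pos": [-16.5, 0, 0], "twist": 66},
    {"claw": 4, "delta_pos": [-16.5, 0, 0], "twist": 66},
  ],
)

```text
clock: 9.62
tcp_pos: [0.6012, 0.2129, 0.1803]
orientation: [-0.0, 0.476, 0.879, -0.0]
wrist_force: [-0.2, 0.9, 0.7]
finger_gap: 0.0401
```

```bash
python3 - <<'E'
from h import *
c=imaging.camera_info('wrist')
im=snap('wrist','w5');g=cv2.cvtColor(im,cv2.COLOR_RGB2GRAY)
for p in((.6008,.212,.11),(.5204,.2,.113)): print(proj('wrist',p,c).round())
for r in spotter.spot_in('wrist','far_screw')[:2]:
    e=r['extent'];print(r);m=np.zeros(g.shape,bool);m[int(e[1])-4:int(e[3])+5,int(e[0])-4:int(e[2])+5]=1
    if e[2]-e[0]<100: rectw((g<28)&m,.11,c)
go((.6008,.212,.089),122)
E
```

```text
[308. 250.]
[170. 191.]
{'extent': [296.8, 205.1, 322.5, 283.3], 'conf': 0.62}
[600.5 213.8] [12.9 42.6] yaw -57.4
{'extent': [0.0, 1.2, 408.9, 338.1], 'conf': 0.61}
t 9.72 tcp [0.6013 0.2129 0.1807] yaw 123.1 gap 0.0404 F [-0.  -0.5  0.5] j6 1.21
delta cm [-0.05 -0.09  9.17] twist 1.1
```

View pics/w5.png

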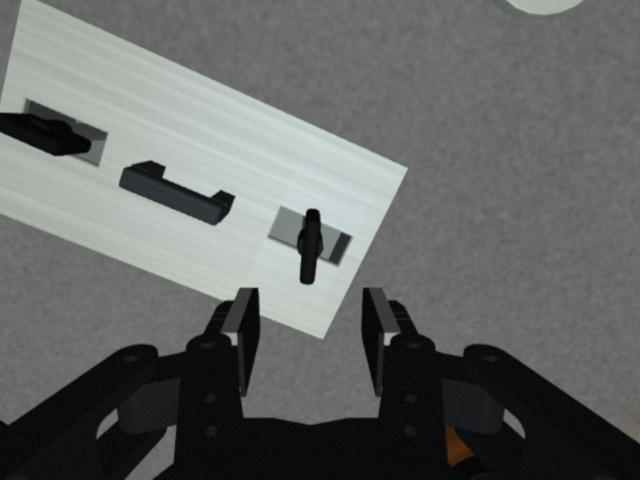

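The far wing is centred at (311,245), nearly parallel to the fingers, at about -58° yaw. I'll descend, grip and then turn.

Request:
play_rows(
  force=40,
  moves=[
    {"claw": 4, "delta_pos": [0, 0, 5], "twist": 1.5},
    {"claw": 4, "delta_pos": [0, 0, 8], "twist": 1.5},
    {"claw": 4, "delta_pos": [0, 0, 9], "twist": 1.5},
    {"claw": 4, "delta_pos": [0, 0, 9], "twist": 1.5},
    {"claw": 2, "delta_pos": [0, 0, 9], "twist": 1.5},
    {"claw": 0.5, "delta_pos": [0, 0, 9], "twist": 1.5},
    {"claw": 0.5, "delta_pos": [0, 0, 9], "twist": 1.5},
    {"claw": 0.5, "delta_pos": [0, 0, 9], "twist": 1.5},
    {"claw": 0.5, "delta_pos": [0, 0, 9], "twist": 1.5},
    {"claw": 0.5, "delta_pos": [0, 0, 9], "twist": 1.5},
  ],
)

```text
clock: 10.98
tcp_pos: [0.6012, 0.2124, 0.0927]
orientation: [0.001, 0.489, 0.872, -0.0]
wrist_force: [-4.3, -2.9, 5.9]
finger_gap: 0.0131
```

Request:
play_rows(
  force=40,
  moves=[
    {"claw": 0.5, "delta_pos": [0, 0, 0], "twist": -5},
    {"claw": 0.5, "delta_pos": [0, 0, 0], "twist": -12},
    {"claw": 0.5, "delta_pos": [0, 0, 0], "twist": -20},
    {"claw": 0.5, "delta_pos": [0, 0, 0], "twist": -28},
    {"claw": 0.5, "delta_pos": [0, 0, 0], "twist": -36},
    {"claw": 0.5, "delta_pos": [0, 0, 0], "twist": -44},
    {"claw": 0.5, "delta_pos": [0, 0, 0], "twist": -52},
    {"claw": 0.5, "delta_pos": [0, 0, 0], "twist": -59},
    {"claw": 0.5, "delta_pos": [0, 0, 0], "twist": -64},
    {"claw": 0.5, "delta_pos": [0, 0, 0], "twist": -68},
    {"claw": 0.5, "delta_pos": [0, 0, 0], "twist": -70},
    {"claw": 0.5, "delta_pos": [0, 0, 0], "twist": -70},
  ],
)

```text
clock: 12.48
tcp_pos: [0.601, 0.2119, 0.0926]
orientation: [0.0, -0.1, 0.995, -0.001]
wrist_force: [-4.4, -4.3, 6.5]
finger_gap: 0.0128
```

```bash
python3 - <<'E'
from h import *
go((.5205,.2,.18),9.6+180)
print(get_state()['ft_torque'])
E
```

```text
t 12.47 tcp [0.601  0.2119 0.0926] yaw -168.5 gap 0.0128 F [-4.4 -4.3  6.5] j6 0.01
delta cm [ 8.13  0.42 -8.74] twist 1.9
[-0.82240535  0.9568277   0.02728228]
```

Request:
play_rows(
  moves=[
    {"claw": 4, "delta_pos": [0, 0, 0], "twist": 1},
    {"claw": 4, "delta_pos": [0, 0, 0], "twist": 2},
    {"claw": 4, "delta_pos": [0, 0, 0], "twist": 2},
    {"claw": 4, "delta_pos": [0, 0, -5], "twist": 2},
    {"claw": 4, "delta_pos": [0, 0, -8.8], "twist": 2},
    {"claw": 4, "delta_pos": [0, 0, -8.8], "twist": 2},
    {"claw": 4, "delta_pos": [0, 0, -8.8], "twist": 2},
  ],
)

```text
clock: 13.35
tcp_pos: [0.6013, 0.213, 0.1783]
orientation: [-0.0, -0.083, 0.997, -0.0]
wrist_force: [-0.6, 0.0, -0.0]
finger_gap: 0.0399
```

```bash
python3 - <<'E'
from h import *
c=imaging.camera_info('wrist')
im=snap('wrist','w6');g=cv2.cvtColor(im,cv2.COLOR_RGB2GRAY)
T=snap('top','top2'); ct=imaging.camera_info('top')
cv2.imwrite('pics/v6.png',np.hstack([im[40:400,130:530],cv2.resize(T[180:390,95:265],(292,360))])[:,:,::-1])
rectw((g>175),.075,c)
def blob(y0,y1,x0,x1,th,z):
    m=np.zeros(g.shape,bool);m[y0:y1,x0:x1]=1; rectw((g<th)&m,z,c)
blob(195,290,285,345,28,.11); blob(60,175,280,345,60,.113)
go((.5205,.199,.18),9.6+180)
E
```

```text
[554.5 202.5] [173.4 130. ] yaw 9.5
[598.7 210.1] [43.3 12.8] yaw 9.9
[526.7 197.8] [44.8 10.9] yaw 9.0
t 13.45 tcp [0.6006 0.2128 0.1772] yaw -170.5 gap 0.0399 F [0.4 0.6 0.4] j6 0.05
delta cm [ 8.13 -0.04 -0.26] twist -0.1
```

View pics/v6.png

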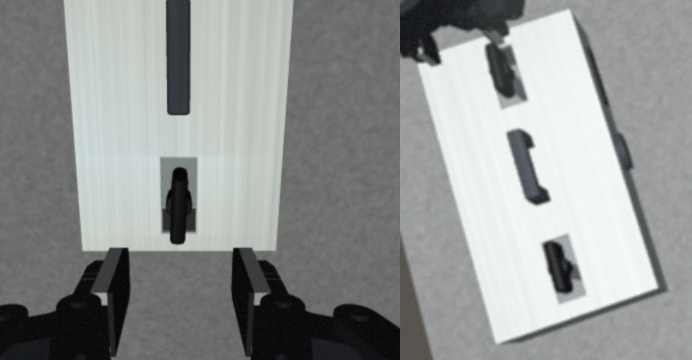

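Both wings now lie in their slots: far wing yaw 9.9°, cover yaw 9.5°, near wing unchanged in the top view. Now the handle.

Request:
play_rows(
  force=60,
  moves=[
    {"claw": 4, "delta_pos": [5, -0.1, 0], "twist": 0},
    {"claw": 4, "delta_pos": [8.15, -0.1, 0], "twist": 0},
    {"claw": 4, "delta_pos": [8.15, -0.1, 0], "twist": 0},
    {"claw": 4, "delta_pos": [8.15, -0.1, 5], "twist": 0},
    {"claw": 4, "delta_pos": [8.15, -0.1, 8], "twist": 0},
    {"claw": 4, "delta_pos": [8.15, -0.1, 8.9], "twist": 0},
    {"claw": 4, "delta_pos": [8.15, -0.1, 8.9], "twist": 0},
    {"claw": 2, "delta_pos": [8.15, -0.1, 8.9], "twist": 0},
    {"claw": 0.8, "delta_pos": [8.15, -0.1, 8.9], "twist": 0},
    {"claw": 0.8, "delta_pos": [8.15, -0.1, 8.9], "twist": 0},
    {"claw": 0.8, "delta_pos": [8.15, -0.1, 8.9], "twist": 0},
    {"claw": 0.8, "delta_pos": [8.15, -0.1, 8.9], "twist": 0},
  ],
)

```text
clock: 14.95
tcp_pos: [0.5225, 0.1986, 0.0912]
orientation: [0.002, -0.083, 0.997, 0.0]
wrist_force: [0.6, 0.1, 6.0]
finger_gap: 0.0108
```

```bash
python3 - <<'E'
from h import *
go((.5205,.198,.15),9.5+180)
c=imaging.camera_info('wrist');im=snap('wrist','w7');cv2.imwrite('pics/v7.png',im[40:440,120:520,::-1])
E
```

```text
t 14.95 tcp [0.5225 0.1986 0.0912] yaw -170.5 gap 0.0108 F [0.6 0.1 6. ] j6 0.05
delta cm [ 0.19 -0.03 -5.88] twist -0.0
```

View pics/v7.png

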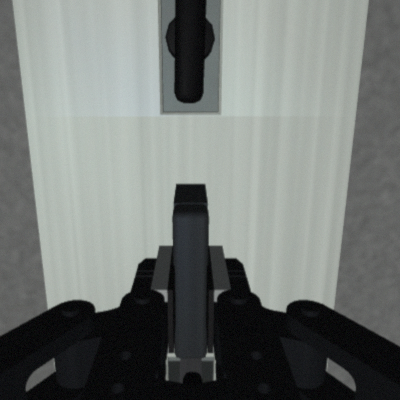

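The handle bar is between the pads, which have stopped at about 11 mm. I'll lift straight up.

Request:
play_rows(
  force=80,
  moves=[
    {"claw": 0.5, "delta_pos": [0, 0, 0], "twist": 0},
    {"claw": 0.5, "delta_pos": [0, 0, 0], "twist": 0},
    {"claw": 0.5, "delta_pos": [0, 0, -0.5], "twist": 0},
    {"claw": 0.5, "delta_pos": [0, 0, -1.2], "twist": 0},
    {"claw": 0.5, "delta_pos": [0, 0, -2], "twist": 0},
    {"claw": 0.5, "delta_pos": [0, 0, -3], "twist": 0},
    {"claw": 0.5, "delta_pos": [0, 0, -4], "twist": 0},
    {"claw": 0.5, "delta_pos": [0, 0, -5], "twist": 0},
    {"claw": 0.5, "delta_pos": [0, 0, -6], "twist": 0},
    {"claw": 0.5, "delta_pos": [0, 0, -7], "twist": 0},
    {"claw": 0.5, "delta_pos": [0, 0, -8], "twist": 0},
    {"claw": 0.5, "delta_pos": [0, 0, -8], "twist": 0},
  ],
)

```text
clock: 16.5
tcp_pos: [0.5219, 0.1986, 0.1708]
orientation: [0.001, -0.083, 0.997, 0.0]
wrist_force: [-0.0, -0.7, -4.0]
finger_gap: 0.0104
```

```bash
python3 - <<'E'
from h import *
go((.5364,-.2343,.17),169.8)
S=snap('scene','s2');print(get_state()['ft_torque'])
c=imaging.camera_info('wrist');im=snap('wrist','w8')
cv2.imwrite('pics/v8.png',np.hstack([S[80:400,280:640],im[80:400,120:520]])[:,:,::-1])
E
```

```text
t 16.5 tcp [0.5219 0.1986 0.1708] yaw -170.5 gap 0.0104 F [-0.  -0.7 -4. ] j6 0.05
delta cm [  5.72 -42.94   0.07] twist 19.7
[ 0.00234141 -0.00794824  0.02717704]
```

View pics/v8.png

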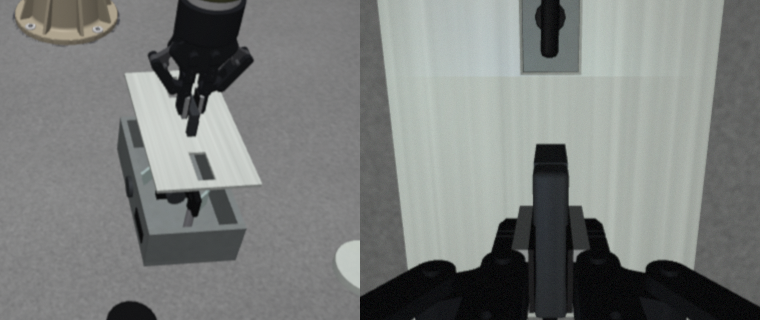

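The cover is up 80 mm and level, weighing about 4 N, and both wings stay on the housing. I'll carry it to the mat.

Request:
play_rows(
  moves=[
    {"claw": 0.5, "delta_pos": [0, -1.5, -0.5], "twist": 0},
    {"claw": 0.5, "delta_pos": [0.5, -4.5, -0.5], "twist": 1},
    {"claw": 0.5, "delta_pos": [1, -8.5, -0.5], "twist": 3},
    {"claw": 0.5, "delta_pos": [1.7, -13, -0.5], "twist": 5},
    {"claw": 0.5, "delta_pos": [2.3, -17.5, -0.5], "twist": 8},
    {"claw": 0.5, "delta_pos": [3, -22, -0.5], "twist": 10},
    {"claw": 0.5, "delta_pos": [3.6, -26.5, -0.5], "twist": 13},
    {"claw": 0.5, "delta_pos": [4.2, -31, -0.5], "twist": 15},
    {"claw": 0.5, "delta_pos": [4.8, -35.5, -0.5], "twist": 17},
    {"claw": 0.5, "delta_pos": [5.3, -39.5, -0.5], "twist": 19},
    {"claw": 0.5, "delta_pos": [5.6, -42, -0.5], "twist": 19.7},
    {"claw": 0.5, "delta_pos": [5.7, -42.9, -0.5], "twist": 19.7},
  ],
)

```text
clock: 18.1
tcp_pos: [0.5354, -0.2356, 0.1745]
orientation: [-0.0, 0.09, 0.996, 0.0]
wrist_force: [-0.8, 0.4, -4.2]
finger_gap: 0.0102
```

Request:
play_rows(
  moves=[
    {"claw": 0.5, "delta_pos": [0, 0, 0], "twist": 0},
    {"claw": 0.5, "delta_pos": [0, 0, 0], "twist": 0},
    {"claw": 0.5, "delta_pos": [0, 0, 3], "twist": 0},
    {"claw": 0.5, "delta_pos": [0, 0, 6], "twist": 0},
    {"claw": 0.5, "delta_pos": [0, 0, 8], "twist": 0},
    {"claw": 0.5, "delta_pos": [0, 0, 8], "twist": 0},
    {"claw": 0.5, "delta_pos": [0, 0, 8], "twist": 0},
  ],
)

```text
clock: 18.98
tcp_pos: [0.5364, -0.2336, 0.0958]
orientation: [0.001, 0.088, 0.996, -0.0]
wrist_force: [-0.0, -1.0, -3.8]
finger_gap: 0.0102
```

```bash
python3 - <<'E'
from h import *
go((.5364,-.2343,.027),169.8)
T=snap('top','t3'); g=cv2.cvtColor(T,cv2.COLOR_RGB2GRAY)
cv2.imwrite('pics/v9.png',cv2.resize(T[110:360,370:590],None,fx=2,fy=2)[:,:,::-1])
E
```

```text
t 18.98 tcp [ 0.5364 -0.2336  0.0958] yaw 169.9 gap 0.0102 F [-0.  -1.  -3.8] j6 -0.37
delta cm [-0.   -0.07  6.88] twist 0.1
```

View pics/v9.png

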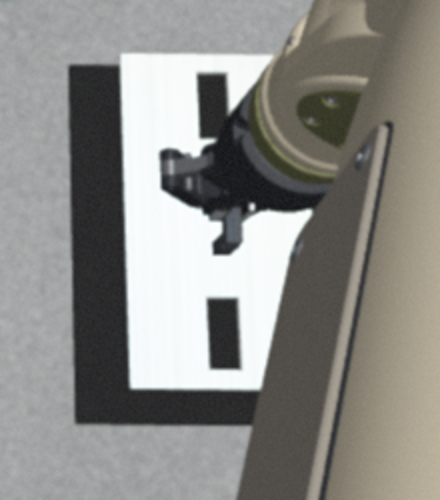

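The elevated cover appears aligned with the mat; the offset to the upper right is parallax. I'll lower it gently.

Request:
play_rows(
  moves=[
    {"claw": 0.5, "delta_pos": [0, 0, 1.5], "twist": 0},
    {"claw": 0.5, "delta_pos": [0, 0, 3.5], "twist": 0},
    {"claw": 0.5, "delta_pos": [0, 0, 5], "twist": 0},
    {"claw": 0.5, "delta_pos": [0, 0, 5.8], "twist": 0},
    {"claw": 0.5, "delta_pos": [0, 0, 6.2], "twist": 0},
    {"claw": 0.5, "delta_pos": [0, 0, 6.4], "twist": 0},
    {"claw": 0.5, "delta_pos": [0, 0, 6.5], "twist": 0},
    {"claw": 0.5, "delta_pos": [0, 0, 6.5], "twist": 0},
  ],
)

```text
clock: 20.02
tcp_pos: [0.536, -0.2342, 0.0301]
orientation: [0.0, 0.089, 0.996, -0.0]
wrist_force: [-0.5, 0.4, -4.7]
finger_gap: 0.0102
```

Request:
play_rows(
  moves=[
    {"claw": 0.5, "delta_pos": [0, 0, 0.08], "twist": 0},
    {"claw": 0.5, "delta_pos": [0, 0, 0.15], "twist": 0},
    {"claw": 0.5, "delta_pos": [0, 0, 0.2], "twist": 0},
    {"claw": 0.5, "delta_pos": [0, 0, 0.25], "twist": 0},
    {"claw": 0.5, "delta_pos": [0, 0, 0.25], "twist": 0},
  ],
)

```text
clock: 20.65
tcp_pos: [0.5357, -0.234, 0.0273]
orientation: [-0.0, 0.089, 0.996, -0.0]
wrist_force: [-0.3, -0.3, -3.5]
finger_gap: 0.0099
```

Request:
play_rows(
  moves=[
    {"claw": 0.5, "delta_pos": [0, 0, 0.05], "twist": 0},
    {"claw": 0.5, "delta_pos": [0, 0, 0.1], "twist": 0},
    {"claw": 0.5, "delta_pos": [0, 0, 0.1], "twist": 0},
  ],
)

```text
clock: 21.02
tcp_pos: [0.5358, -0.2341, 0.0273]
orientation: [0.0, 0.089, 0.996, -0.0]
wrist_force: [-4.0, 0.5, 5.7]
finger_gap: 0.0101
```

Contact with the mat shows as +5.7 N. I'll release and rise.

Request:
play_rows(
  moves=[
    {"claw": 1.5, "delta_pos": [0, 0, 0], "twist": 0},
    {"claw": 3, "delta_pos": [0, 0, 0], "twist": 0},
    {"claw": 4, "delta_pos": [0, 0, 0], "twist": 0},
    {"claw": 4, "delta_pos": [0, 0, 0], "twist": 0},
    {"claw": 4, "delta_pos": [0, 0, -2], "twist": 0},
    {"claw": 4, "delta_pos": [0, 0, -6], "twist": 0},
    {"claw": 4, "delta_pos": [0, 0, -12], "twist": 0},
    {"claw": 4, "delta_pos": [0, 0, -18], "twist": 0},
    {"claw": 4, "delta_pos": [0, 18, -18], "twist": 0},
    {"claw": 4, "delta_pos": [0, 18, -18], "twist": 0},
    {"claw": 4, "delta_pos": [0, 18, -18], "twist": 0},
    {"claw": 4, "delta_pos": [0, 18, -18], "twist": 0},
  ],
)

```text
clock: 22.52
tcp_pos: [0.5679, -0.0532, 0.2063]
orientation: [0.0, 0.086, 0.996, 0.0]
wrist_force: [0.4, -0.5, -0.3]
finger_gap: 0.0398
```

```bash
python3 - <<'E'
from h import *
go((.53,-.23,.2))
T=snap('top','t4');S=snap('scene','s4'); g=cv2.cvtColor(T,cv2.COLOR_RGB2GRAY); g0=cv2.imread('pics/top1.png',0)
cv2.imwrite('pics/v10.png',np.hstack([T[90:400,380:590],S[100:410,40:600]])[:,:,::-1])
info=imaging.camera_info('top'); m=np.zeros(g.shape,bool);m[130:340,395:545]=1
rectw((g>195)&m,.011,info); rectw((g0<50)&m,.006,info)
E
```

```text
t 22.52 tcp [ 0.5679 -0.0532  0.2063] yaw 170.1 gap 0.0398 F [ 0.4 -0.5 -0.3] j6 -0.06
delta cm [  0.7  -18.07   0.62] twist NoneTraceback (most recent call last):
  File "<stdin>", line 6, in <module>
  File "h.py", line 20, in rectw
    cs,_=cv2.findContours(mask.astype(np.uint8),0,2); c=cv2.convexHull(max(cs,key=cv2.contourArea))
                                                                       ~~~^^^^^^^^^^^^^^^^^^^^^^^^
ValueError: max() iterable argument is empty
```

View pics/v10.png

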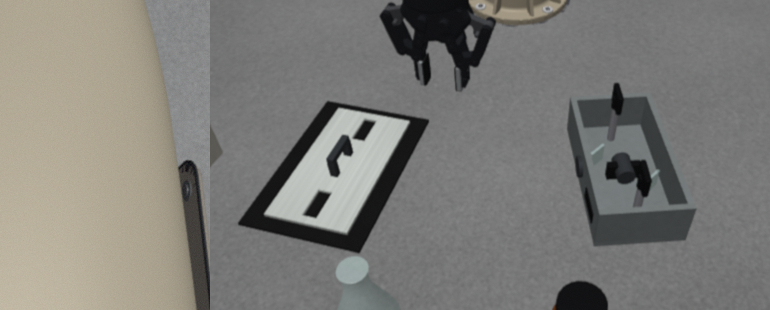

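The scene view shows the cover flat, right way up and apparently centred on the mat, with both screws left on the housing. The arm blocks the top camera, so I'll measure from the scene camera.

```bash
python3 - <<'E'
from h import *
g=cv2.imread('pics/s4.png',0); m=np.zeros(g.shape,bool);m[195:360,60:265]=1
import functools
def R(mask,z):
    mask=cv2.morphologyEx(mask.astype(np.uint8),cv2.MORPH_OPEN,np.ones((3,3)))
    cs,_=cv2.findContours(mask,0,2);c=cv2.convexHull(max(cs,key=cv2.contourArea))
    W=np.array([ray('scene',p[0],z)[:2] for p in c],np.float32)*1000
    r=cv2.minAreaRect(W);b=cv2.boxPoints(r);e=max([b[1]-b[0],b[2]-b[1]],key=np.linalg.norm)
    print(np.round(r[0],1),np.round(r[1],1),np.degrees(np.arctan2(e[1],e[0])).round(1))
R((g>150)&m,.011);R((g<45)&m,.006)
E
```

```text
[ 533.7 -233.6] [129.7 239.8] -10.2
[ 537.1 -234.7] [188.7 279. ] -10.2
```

The cover is within about 4 mm of the mat's centre, with the same yaw, and the gripper is clear. I'll hand it in.

```bash
python3 -c "
from h import *
print(env.hand_in())"
```

```text
the job is handed in; nothing more can be done
None
```

I turned the near screw and then the far screw counter-clockwise to their stops. Then I lifted the cover straight up 80 mm by its handle, carried it over and set it on the mat. I handed the job in at about 22.5 s, and the hand-in reported no verdict.

- **Screws:** in the wrist pictures both wings lay in line with their slots. The far wing measured 9.9° against the cover's 9.5°; I judged the near one by eye. Both screws stayed behind on the housing.
- **Cover:** the scene camera put it at (533.7, -233.6) mm and the mat at (537.1, -234.7) mm, about 4 mm apart, both at -10.2°. Its measured size, 239.8 x 129.7 mm, matches a plate lying flat. It is right way up with the handle on top.
- **Contact:** the cover touched down at about 6 N, and the gripper ended clear of it with almost no wrist force.

**What differed or failed:**
- The pads closed on the screws' round hubs (13–14.5 mm readings) rather than the 9 mm wings. Raising the grip by 5 mm on the near screw did not change that, but both still turned to their stops.
- The early top and wrist estimates of the cover's position differed by about 5 mm in y.
- The final top-camera check failed because the arm blocked its view, so the placing check rests on the scene camera alone.

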